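# Set the sprung selector slide on its latch

### The job

With the fingertips, gently push the upright thumb tab of the selector unit's sprung slide in to the end of its travel, then let it go so that the slide springs back by itself and its stop pin catches on the brass latch about half way. Push on the front of the tab; do not pinch, pull or lift it, do not touch the brass latch, and leave the spindle, lens and resistors lying around the unit where they are.

Things in the scene. Friction and masses are not known exactly. Their poses are not given: they have to be found in the camera images.
- unit: Grey selector unit screwed to the table, fixed: base plate 165 x 120 mm, 8 mm thick, with a flat steel slide between two aluminium rails and a low aluminium bridge (top 48 mm above the table) across the far part. Origin on the table surface; its x axis is the direction in which the slide is pushed in, y is to the left of that, z up. The plate spans x -48 to 117 mm, y -60 to 60 mm.
- slide (a joint): Travel of the slide along the unit's +x, in m: 0 = fully out (start), 0.050 = end stop. A damped spring drives it back out (4 N at 0, 8 N at 0.050, about 0.2 m/s). From 0.035 on its trip pin swings the latch into the stop pin's path; the latch is safely set only from 0.043 on. Let go then, the slide returns and stays at 0.021 to 0.024; let go well before, it comes all the way out.
- latch (a joint): Angle of the brass latch about its vertical pivot under the bridge (at x 85, y 5 mm of the unit), in rad: about 0.3 = open (start, stop pin passes freely), 0.08 down to -0.22 = its nose stands in the way of the stop pin. Light friction keeps it where it is; only the slide shall move it.
- tab_face (a point): Centre of the pushing area on the front face of the slide's thumb tab, 52 mm above the table; it moves with the slide (at slide 0 it lies at unit x -90, y 0). The face looks to the unit's -x. The tab stands upright, from 14 to 76 mm above the table.
- tab_front: Steel front plate of the thumb tab, the part to push: 56 mm wide (y), 62 mm tall, 4 mm thick. Body origin = the unit's origin shifted by the slide's travel along the unit's x.
- tab_back: Black plate behind the front plate, 64 mm wide, 62 mm tall, 6 mm thick, so it juts out 4 mm on either side and a pinch would touch it: not to be touched. Same origin as tab_front.
- stop_pin (a point): Top of the stop pin, an 8 mm upright pin on the slide, 40 mm above the table; the nose of the latch catches it on its way back.
- latch_arm: Brass C-shaped latch arm, 10 mm wide bar, 27 to 35 mm above the table, lying over the slide; not to be touched. Origin at its pivot, at table height.
- spindle: Loose small brass record spindle standing upright, 28 mm wide foot, 48 mm tall, origin under its centre. Bystander.
- lens: Loose orange glass dial lens, disc 56 mm across and 13 mm high, lying flat, origin under its centre. Bystander.
- resistor_a: Loose grey ceramic resistor, 110 x 15 x 15 mm bar with a 14 mm wire stub at each end, lying along its x; origin under its centre. Bystander.
- resistor_b: A second resistor like resistor_a. Bystander.
Mind the look-alikes: they are no part of the job. Several things have the shape of the unit; the one meant has the colours described above.

How it is judged:
On the way, in this order (a step that is already met when the one before it is completed fails the run):
1. the slide has been pushed in to the end of its travel and has swung the latch (value of joint slide above 0.043 m and value of joint latch below 0.12 rad), for 0.02 s.
2. let go, the slide has sprung back and is held by the latch at mid position (value of joint slide between 0.017 and 0.028 m and value of joint latch below 0.12 rad and velocity of joint slide between -0.01 and 0.01 m/s and not (contact force between anything else and tab_front above 0.2 N)), for 0.3 s.
At the end, for the whole second after the job is handed in: The slide rests, untouched, at mid position (17 to 28 mm in) with the latch set (below 0.12 rad), and every bystander is within 20 mm of where it lay (value of joint slide between 0.017 and 0.028 m and value of joint latch below 0.12 rad and velocity of joint slide between -0.01 and 0.01 m/s and distance of each of spindle, lens, resistor_a, resistor_b from where it was at the start of the episode below 0.02 m).
It fails at once if the tab was pinched or pulled: its back plate was touched (contact force between any of the fingers, the arm and tab_back above 0.5 N).
It fails at once if the latch was moved by hand (contact force between any of the fingers, the arm and latch_arm above 0.5 N).
It fails at once if the tab was shoved hard (over 50 N) (contact force between any of the fingers, the arm and tab_front above 50 N).
It fails at once if a bystander was pushed away or lifted (distance of any of spindle, lens, resistor_a, resistor_b from where it was at the start of the episode above 0.02 m).
It also fails if it takes over 35 s, if anything falls off the work surface, if the arm or the gripper's body presses on something with over 40 N, if the wrist force passes 120 N, or if a joint passes its speed limit or range.

### The arm

A 7-joint arm with a two-finger parallel gripper is mounted at the origin on the work surface. World frame = base frame: x ahead of the robot, y to its left, z up, the work surface at z = 0. Lengths are in m, angles in rad, forces in N, time in s.
With the tool pointing down it reaches from about 0.35 to 0.9 m from the base axis. Payload 8.1 kg.
Tool frame: the origin (TCP) lies on the centre line of the jaws, within the pads' length; the fingertips stand 14 mm ahead of it and the grasp point (between the pads) lies 5 mm behind it; z points along the fingers, y is the direction in which the jaws open and shut (so a half turn about z gives the same grasp; the last joint's range is limited). The gripper opens to 92 mm and grips with 3 to 60 N. Pads are 19 mm wide; open, the fingers measure 130 mm over their backs; the gripper's body (75 mm by 190 mm) begins 47 mm behind the grasp point.
Start: joints at [1.222, 0.434, 0.025, 1.573, -0.012, 1.134, -0.075], TCP at [0.152, -0.606, 0.241] pointing down, gripper open.
Joint ranges: [-2.62, 2.62], [-0.44, 2.09], [-1.27, 1.32], [0.08, 2.57], [-1.32, 4.46], [0.12, 2], [-2.74, 2.74]. Speed limits (rad/s): [2.22, 2.22, 3.01, 3.01, 3.14, 3.14, 3.14].

### API

Orientations are given as a rotation vector (axis times angle).
In Python, from cell import arm, optics gives the robot as it stands.
- The arm moves only by the shell command python3 -m creep 'ROWS' [FORCE]. ROWS is JSON, a list of rows, each an object with "translation": the shift along the tool's x, y, z in m, a list of three; "rot": the turn, a rotation vector about the tool's x, y, z in degrees, a list of three; "jaw": the finger opening in m, from 0 to 0.0918. In form: [{"translation": [x, y, z], "rot": [wx, wy, wz], "jaw": jaw}, ...]. A call has 1 to 12 rows; each row shifts and turns the commanded pose from where the row before left it, along the tool's axes as they then stand; what a row does not reach is not made up. A row lasts 1/12 s, in which the tool goes at most 41.7 mm and 7.16 degrees, less where a joint would pass 70% of its speed; a pose out of reach is approached as far as the arm can. A call is refused whole if a number of a shift passes 0.0417 or a number of a turn 7.16, either way. A call with a gripper value outside its range is refused whole. The fingers move at their own pace and stop on an object; FORCE is the grip in N (left out, the last holds). Time passes only in rows, so rows that do not move let the fingers close. It gives the time, the measured TCP pose, the force and the opening at its end, in the units of the state.
- arm.observe(): the state, without advancing time (a new reading comes with each control period).
- optics.get_image(name): name is "scene" or "top" or "wrist"; returns the picture (480x640x3 uint8, red, green, blue); there is no depth.
- optics.camera_info(name): a dict with "fx", "fy", "cx", "cy" (pixels), "k1" (the pictures are not rectified: a ray, as slopes to the right and down, at radius r is drawn at 1 + k1 r^2 times it, then the intrinsics apply), "R" (3x3) and "t" (3): a world point X has camera coordinates R X + t. Camera axes: x right, y down, z forward; pixel columns grow to the right and rows downward; lengths in m; the calibration is good to about 2 mm. A picture is of the moment at which its call begins: read the wrist's pose just before it. camera_info takes no time and is no camera call; for the wrist camera it gives the pose at the moment of the call.
- arm.sign_off(): hands the job in, once; it reports no verdict.
Trained networks look in the newest picture that a camera, given by its name, has taken for a name from the list of things; names that differ only in an ending like _2 or _b are one class to them, and where a whole thing is asked for, a point or a joint stands for the part that bears it (a point fixed in the world has none). Each returns a list of dicts, best first, with "score" (0 to 1); they miss things now and then, are a little off and sometimes report something else, mostly with a low value. They report only what shows in the picture. A call takes as long as a camera call. They do not tell look-alikes from the thing itself.
- optics.boxes_of(camera, thing): "location" ([column, row] in pixels, amid what is visible of it).
- optics.pinpoint(camera, thing): "location" ([column, row] in pixels: a listed point, or the origin of a listed thing).
The state is a dict: "clock": time; "joints": joint angles; "dq": joint speeds; "joint_efforts": joint torques, N m; "position": TCP position; "ee_rot": TCP orientation; "force": force on the tool from outside, world axes, zero at the start; "ft_torque": the same for the moment, N m; "width": opening from 0.0 (shut) to 1.0 (fully open).
Only numpy, scipy, OpenCV 4.12 (cv2) and the standard library are available. Lean on these libraries where they do the work, as an engineer would, in place of code of your own. Each camera call takes 0.05 s, during which the arm holds its last target.

## Working session

There is one attempt and no reset: what is moved stays moved. The work goes in short steps, Python scripts to look and compute and a shell command to move; the robot and the scene stay as the last step left them, time stands still between calls to the robot, and variables do not carry over. Pictures are saved under pics/ and viewed, and the job is handed in when it is done.

```bash
mkdir -p pics; ls; python3 - <<'E'
from cell import arm, optics
import cv2, numpy as np
s=arm.observe(); print({k:np.round(v,3).tolist() for k,v in s.items()})
for n in ["scene","top"]:
    cv2.imwrite(f"pics/{n}0.png",optics.get_image(n)[:,:,::-1])
    i=optics.camera_info(n); print(n,i)
    for th in ["tab_face","unit","stop_pin","spindle","lens","resistor_a","latch_arm"]:
        print(th,[(np.round(d["location"]).tolist(),round(d["score"],2)) for d in optics.pinpoint(n,th)][:4])
E
```

```text
pics
{'clock': 0.0, 'joints': [1.222, 0.435, 0.025, 1.574, -0.012, 1.134, -0.075], 'dq': [-0.0, 0.001, 0.0, 0.001, -0.0, 0.001, 0.002], 'joint_efforts': [0.0, -66.786, 0.985, -31.446, -0.061, 0.043, 0.0], 'position': [0.152, -0.606, 0.24], 'ee_rot': [-3.116, -0.385, 0.001], 'force': [-0.0, -0.458, -0.374], 'ft_torque': [-0.051, 0.015, -0.032], 'width': 1.0}
scene {'fx': 575.4237703291254, 'fy': 575.4237703291254, 'cx': 323.33001362478285, 'cy': 234.05519974130672, 'k1': -0.014646092979138681, 'R': array([[-0.88788553,  0.46006014,  0.00198971],
       [ 0.37620376,  0.72852415, -0.57247122],
       [-0.26482074, -0.50754037, -0.8199224 ]]), 't': array([ 0.44895565, -0.27167673,  1.32791578])}
tab_face [([406.0, 91.0], 0.67), ([512.0, 331.0], 0.66), ([348.0, 361.0], 0.6), ([234.0, 245.0], 0.57)]
unit [([370.0, 113.0], 0.91), ([326.0, 244.0], 0.86), ([298.0, 400.0], 0.8), ([455.0, 355.0], 0.77)]
stop_pin [([324.0, 234.0], 0.91), ([376.0, 106.0], 0.77), ([202.0, 281.0], 0.65), ([461.0, 356.0], 0.6)]
spindle [([346.0, 320.0], 0.57), ([321.0, 234.0], 0.32)]
lens [([317.0, 186.0], 0.74), (
[... 389 characters left out ...]
9213498,  0.0165888 , -0.12406848],
       [ 0.12411088,  0.00154743, -0.99226715]]), 't': array([0.10271989, 0.55735616, 1.12870106])}
tab_face [([308.0, 274.0], 0.85), ([429.0, 387.0], 0.85), ([163.0, 316.0], 0.79), ([197.0, 193.0], 0.76)]
unit [([314.0, 138.0], 0.92), ([176.0, 274.0], 0.86), ([309.0, 235.0], 0.7), ([427.0, 344.0], 0.7)]
stop_pin [([168.0, 276.0], 0.95), ([309.0, 130.0], 0.93), ([193.0, 159.0], 0.89), ([305.0, 234.0], 0.8)]
spindle [([238.0, 222.0], 0.46)]
lens [([362.0, 253.0], 0.61), ([305.0, 201.0], 0.37)]
resistor_a [([257.0, 259.0], 0.88), ([378.0, 214.0], 0.63)]
latch_arm [([422.0, 309.0], 0.76), ([298.0, 106.0], 0.72), ([198.0, 131.0], 0.68), ([307.0, 203.0], 0.53)]
```

View pics/top0.png

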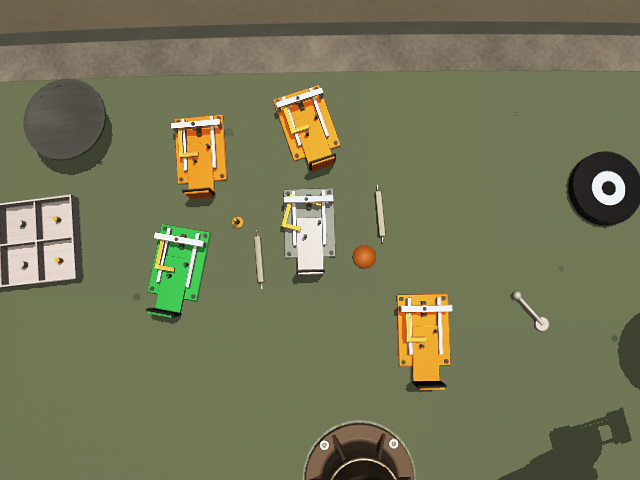

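View pics/scene0.png

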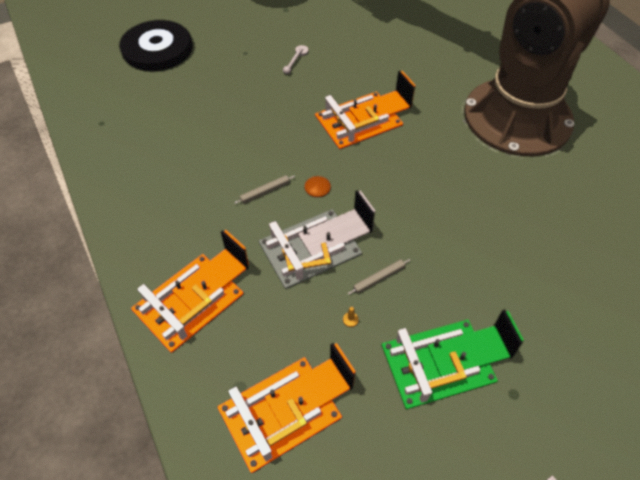

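Candidates (top image): orange units at (201,155), (309,127) and (424,330), green at (178,270), grey at (310,225). Only the grey one has a grey plate, steel slide and aluminium rails. I'll confirm it in a crop.

```bash
cat > h.py <<'E'
from cell import arm, optics
import cv2, numpy as np
def ray(n,uv,info=None):
    i=info or optics.camera_info(n); K=np.array([[i["fx"],0,i["cx"]],[0,i["fy"],i["cy"]],[0,0,1]])
    # invert x_d = x(1+k1 r^2)
    p=cv2.undistortPoints(np.array([[uv]],float),K,np.array([i["k1"],0,0,0.]))[0,0]
    R=np.array(i["R"]);t=np.array(i["t"]); return -R.T@t, R.T@np.array([p[0],p[1],1])
def atz(n,uv,z):
    c,d=ray(n,uv); return c+d*(z-c[2])/d[2]
def proj(n,P):
    i=optics.camera_info(n); K=np.array([[i["fx"],0,i["cx"]],[0,i["fy"],i["cy"]],[0,0,1]])
    return cv2.projectPoints(np.array(P,float).reshape(-1,1,3),cv2.Rodrigues(np.array(i["R"]))[0],np.array(i["t"]),K,np.array([i["k1"],0,0,0.]))[0][:,0]
E
python3 - <<'E'
import cv2
im=cv2.imread("pics/top0.png")[170:290,230:390]
cv2.imwrite("pics/crop0.png",cv2.resize(im,None,fx=5,fy=5,interpolation=cv2.INTER_CUBIC))
E
```

```text
(no output)
```

View pics/crop0.png

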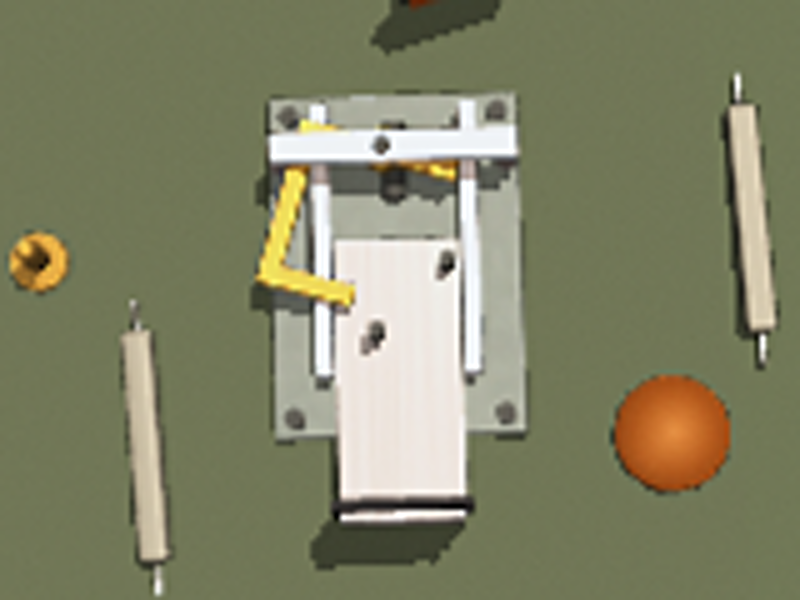

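The crop shows the grey unit: grey plate, steel slide, brass latch. The tab is at crop (403,510), which is top pixel (310.6,272). The plate corners are clear, so I'll fit the pose.

```bash
python3 - <<'E'
from h import *
c=np.array([[268,98],[516,93],[525,434],[275,439]])/5+[230,170]
M=np.array([[117,60],[117,-60],[-48,-60],[-48,60]])/1000
W=np.array([atz("top",p,.008)[:2] for p in c])
mc=M.mean(0);wc=W.mean(0);U,S,V=np.linalg.svd((M-mc).T@(W-wc));R=(U@V).T
o=wc-R@mc;yaw=np.arctan2(R[1,0],R[0,0]);print("origin",o,"yaw deg",np.degrees(yaw)); print("res mm",1000*(W-(M@R.T+o)))
tf=o+R@[-.090,0];print("tab_face",tf)
print("proj tab_face top",proj("top",[*tf,.052]),"scene",proj("scene",[*tf,.052]))
for y in(.028,-.028):
  q=o+R@[-.09,y]; print("top edge front corners",proj("top",[*q,.076]),proj("scene",[*q,.076]))
for n,l in(("spindle",[238,222]),("lens",[364,257]),("ra",[259,259]),("rb",[380,213])):
  w=atz("top",l,.01)[:2]; print(n,w,R.T@(w-o))
s=arm.observe();print(s["position"],s["ee_rot"]);print(cv2.Rodrigues(s["ee_rot"] if isinstance(s["ee_rot"],np.ndarray) else np.array(s["ee_rot"]))[0].round(3))
np.savez("u.npz",o=o,R=R,tf=tf)
E
```

```text
origin [0.55393386 0.10355208] yaw deg 0.3715670737117112
res mm [[-0.08485375 -0.1763343 ]
 [-0.45728064  0.43368198]
 [ 0.09100622  0.73623532]
 [ 0.45112818 -0.993583  ]]
tab_face [0.46393576 0.10296843]
proj tab_face top [[310.13721441 274.4021286 ]] scene [[367.12802583 207.15939488]]
top edge front corners [[297.41405941 274.22080491]] [[375.50114887 209.83755329]]
top edge front corners [[322.63339473 273.64381398]] [[360.57705189 189.28154378]]
spindle [0.59319273 0.27355587] [0.04036052 0.16974562]
lens [ 0.50462472 -0.02441129] [-0.05013796 -0.12764091]
ra [0.50398816 0.22360996] [-0.04916608  0.12037925]
rb [ 0.6092107  -0.06567903] [ 0.05417821 -0.16958603]
[ 0.1520661  -0.606228    0.24076385] [3.11785697e+00 3.84943875e-01 1.91033864e-05]
[[ 0.97   0.243  0.   ]
 [ 0.243 -0.97  -0.   ]
 [ 0.     0.    -1.   ]]
```

Pose found: tab face at (0.464, 0.103), with the unit's x axis 0.4° off world x. First I'll align the yaw, shut the jaws and move towards the tab at height.

```bash
python3 -m creep '[{"translation":[0,0,0],"rot":[0,0,6.8],"jaw":0},{"translation":[0,0,0],"rot":[0,0,6.8],"jaw":0},{"translation":[0.025,-0.025,0],"rot":[0,0,0],"jaw":0},{"translation":[0.025,-0.025,0],"rot":[0,0,0],"jaw":0},{"translation":[0.025,-0.025,0],"rot":[0,0,0],"jaw":0},{"translation":[0.025,-0.025,0],"rot":[0,0,0],"jaw":0},{"translation":[0.025,-0.03,0],"rot":[0,0,0],"jaw":0},{"translation":[0.025,-0.03,0],"rot":[0,0,0],"jaw":0},{"translation":[0.025,-0.03,0],"rot":[0,0,0],"jaw":0},{"translation":[0.025,-0.03,0],"rot":[0,0,0],"jaw":0},{"translation":[0.02,-0.03,0],"rot":[0,0,0],"jaw":0},{"translation":[0.02,-0.03,0],"rot":[0,0,0],"jaw":0}]' 10
```

```text
clock: 1.8
position: [0.3907, -0.3226, 0.241]
ee_rot: [3.141, 0.014, 0.001]
force: [0.3, -0.3, 0.1]
width: 0.179
```

```bash
python3 -m creep '[{"translation":[0,-0.035,0],"rot":[0,0,0],"jaw":0},{"translation":[0,-0.035,0],"rot":[0,0,0],"jaw":0},{"translation":[0,-0.035,0],"rot":[0,0,0],"jaw":0},{"translation":[0,-0.035,0],"rot":[0,0,0],"jaw":0},{"translation":[0,-0.035,0],"rot":[0,0,0],"jaw":0},{"translation":[0,-0.035,0],"rot":[0,0,0],"jaw":0},{"translation":[0,-0.035,0],"rot":[0,0,0],"jaw":0},{"translation":[0,-0.035,0],"rot":[0,0,0],"jaw":0},{"translation":[0,-0.035,0],"rot":[0,0,0],"jaw":0},{"translation":[0,-0.035,0],"rot":[0,0,0],"jaw":0},{"translation":[0,-0.035,0],"rot":[0,0,0],"jaw":0},{"translation":[0,0,0],"rot":[0,0,0],"jaw":0}]'
python3 - <<'E'
from h import *
s=arm.observe();print(s["position"],s["width"],cv2.Rodrigues(np.array(s["ee_rot"]))[0].round(4))
E
```

```text
clock: 2.8
position: [0.3864, 0.0671, 0.2414]
ee_rot: [-3.139, -0.025, -0.003]
force: [0.1, -0.4, 0.3]
width: 0.004
[0.38639763 0.06711344 0.24144861] 0.0036409699741282706 [[ 0.9999  0.0159  0.0019]
 [ 0.0159 -0.9999  0.0026]
 [ 0.002  -0.0026 -1.    ]]
```

```bash
python3 -m creep '[{"translation":[0.012,-0.018,0],"rot":[0,0,0.5],"jaw":0},{"translation":[0.012,-0.018,0],"rot":[0,0,0],"jaw":0},{"translation":[0,0,0.025],"rot":[0,0,0],"jaw":0},{"translation":[0,0,0.025],"rot":[0,0,0],"jaw":0},{"translation":[0,0,0.025],"rot":[0,0,0],"jaw":0},{"translation":[0,0,0.025],"rot":[0,0,0],"jaw":0},{"translation":[0,0,0.025],"rot":[0,0,0],"jaw":0},{"translation":[0,0,0.02],"rot":[0,0,0],"jaw":0},{"translation":[0,0,0.02],"rot":[0,0,0],"jaw":0},{"translation":[0,0,0.02],"rot":[0,0,0],"jaw":0},{"translation":[0,0,0],"rot":[0,0,0],"jaw":0},{"translation":[0,0,0],"rot":[0,0,0],"jaw":0}]'
python3 - <<'E'
from h import *
s=arm.observe();print(s["position"],cv2.Rodrigues(np.array(s["ee_rot"]))[0].round(4))
for n in("top","scene"): 
  im=optics.get_image(n)[:,:,::-1]; c=im[170:350,210:450] if n=="top" else im[120:300,210:450]
  cv2.imwrite(f"pics/{n}1.png",cv2.resize(c,None,fx=3.3,fy=3.3,interpolation=cv2.INTER_CUBIC))
E
```

```text
clock: 3.8
position: [0.4098, 0.0966, 0.0554]
ee_rot: [3.141, -0.0, -0.003]
force: [-0.1, 0.8, 0.0]
width: 0.007
[0.40983488 0.09661319 0.0554391 ] [[ 1.e+00 -0.e+00 -2.e-03]
 [-0.e+00 -1.e+00 -6.e-04]
 [-2.e-03  6.e-04 -1.e+00]]
```

View pics/scene1.png

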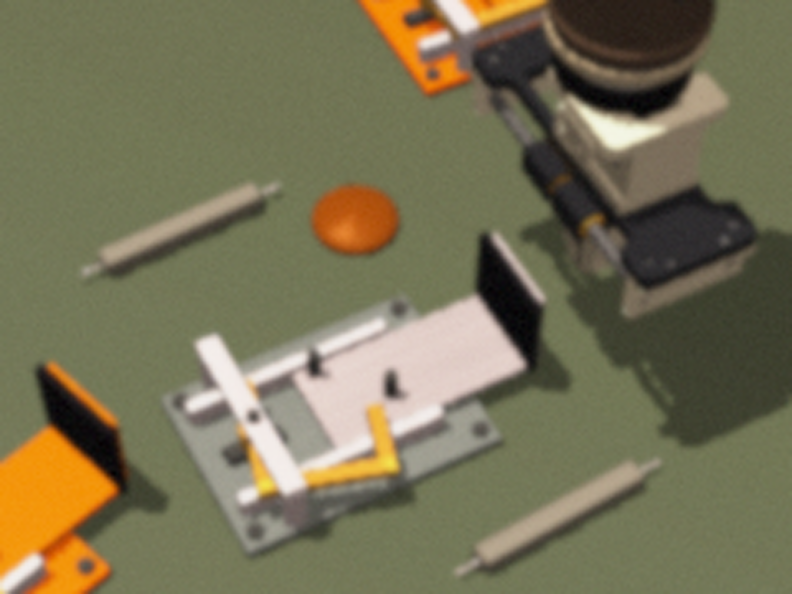

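View pics/top1.png

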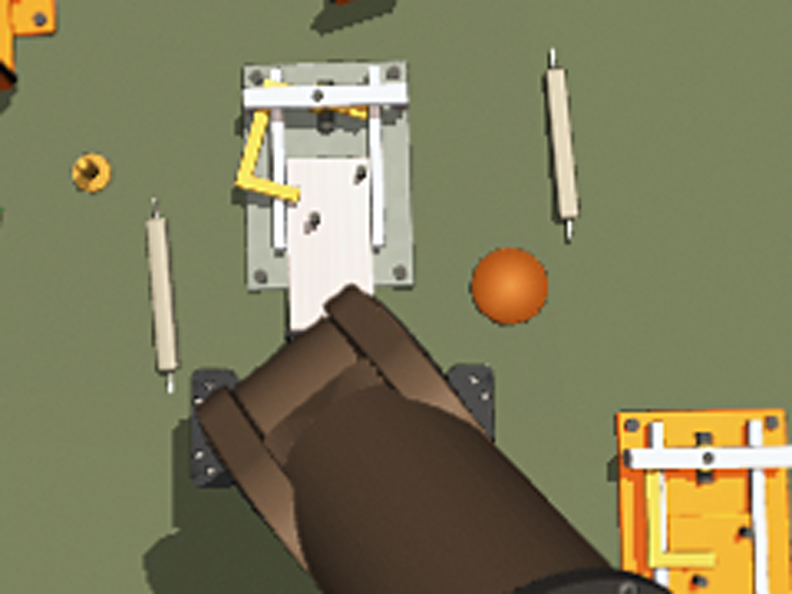

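The fingers stand in front of the tab. I'll correct y by +6 mm and approach.

```bash
python3 -m creep '[{"translation":[0.0,-0.006,0],"rot":[0,0,-0.4],"jaw":0},{"translation":[0.008,0,0],"rot":[0,0,0],"jaw":0},{"translation":[0.008,0,0],"rot":[0,0,0],"jaw":0},{"translation":[0.008,0,0],"rot":[0,0,0],"jaw":0},{"translation":[0.008,0,0],"rot":[0,0,0],"jaw":0},{"translation":[0,0,0],"rot":[0,0,0],"jaw":0}]'
python3 -m creep '[{"translation":[0.004,0,0],"rot":[0,0,0],"jaw":0},{"translation":[0.004,0,0],"rot":[0,0,0],"jaw":0},{"translation":[0.004,0,0],"rot":[0,0,0],"jaw":0},{"translation":[0.004,0,0],"rot":[0,0,0],"jaw":0},{"translation":[0,0,0],"rot":[0,0,0],"jaw":0}]'
```

```text
clock: 4.4
position: [0.4449, 0.1031, 0.056]
ee_rot: [-3.141, -0.008, -0.003]
force: [0.2, 0.5, 0.5]
width: 0.005
clock: 4.82
position: [0.4581, 0.1031, 0.0555]
ee_rot: [3.141, 0.011, -0.002]
force: [-4.3, -0.3, 2.8]
width: 0.004
```

Contact, about 4 N. Now I'll push in with small steps.

```bash
python3 -m creep '[{"translation":[0.005,0,0],"rot":[0,0,0],"jaw":0},{"translation":[0.005,0,0],"rot":[0,0,0],"jaw":0},{"translation":[0.005,0,0],"rot":[0,0,0],"jaw":0},{"translation":[0.005,0,0],"rot":[0,0,0],"jaw":0},{"translation":[0.005,0,0],"rot":[0,0,0],"jaw":0},{"translation":[0.005,0,0],"rot":[0,0,0],"jaw":0},{"translation":[0.004,0,0],"rot":[0,0,0],"jaw":0},{"translation":[0,0,0],"rot":[0,0,0],"jaw":0}]'
python3 - <<'E'
from h import *
for n in("top","scene"): 
  im=optics.get_image(n)[:,:,::-1]; c=im[170:290,250:410] if n=="top" else im[150:300,230:430]
  cv2.imwrite(f"pics/{n}2.png",cv2.resize(c,None,fx=4,fy=4,interpolation=cv2.INTER_CUBIC))
E
```

```text
clock: 5.48
position: [0.491, 0.1034, 0.0554]
ee_rot: [3.141, 0.011, -0.005]
force: [-6.4, 0.6, 5.1]
width: 0.004
```

View pics/scene2.png

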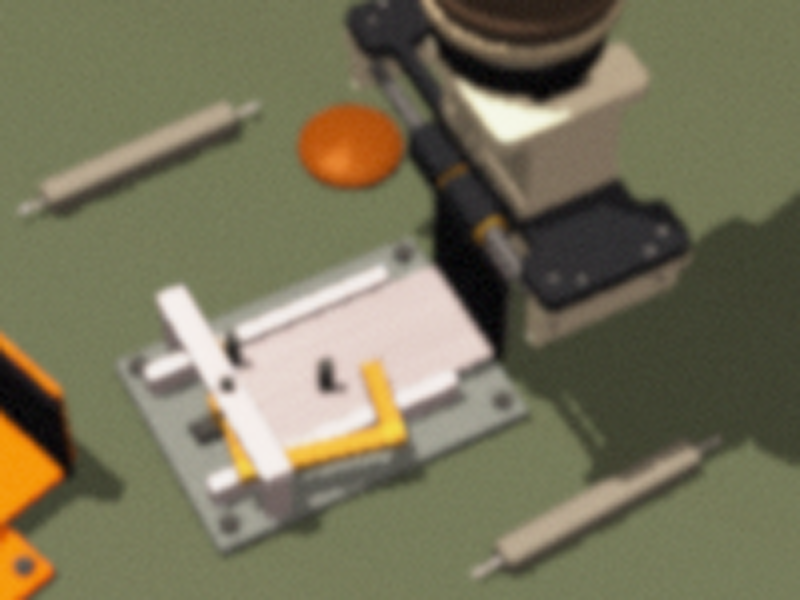

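View pics/top2.png

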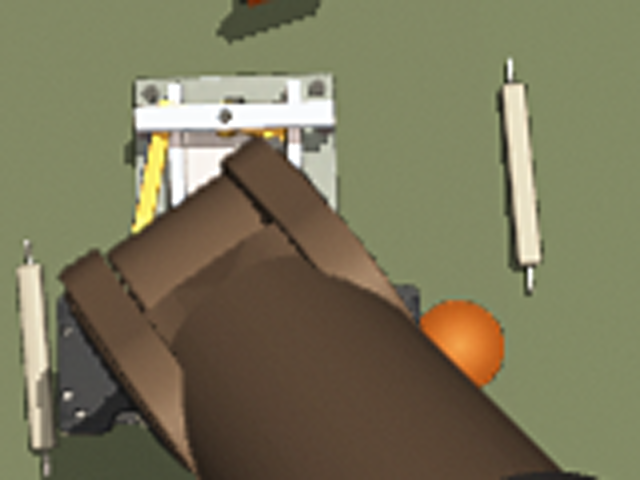

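The slide is about 36 mm in and the latch hasn't swung yet. I'll go on in small steps up to the stop.

```bash
python3 -m creep '[{"translation":[0.0025,0,0],"rot":[0,0,0],"jaw":0},{"translation":[0.0025,0,0],"rot":[0,0,0],"jaw":0},{"translation":[0.0025,0,0],"rot":[0,0,0],"jaw":0},{"translation":[0.0025,0,0],"rot":[0,0,0],"jaw":0},{"translation":[0,0,0],"rot":[0,0,0],"jaw":0},{"translation":[0,0,0],"rot":[0,0,0],"jaw":0}]'
python3 -m creep '[{"translation":[0.0015,0,0],"rot":[0,0,0],"jaw":0},{"translation":[0,0,0],"rot":[0,0,0],"jaw":0}]'
python3 - <<'E'
from h import *
for n in("scene",): 
  im=optics.get_image(n)[:,:,::-1]; c=im[150:300,230:430]
  cv2.imwrite(f"pics/{n}3.png",cv2.resize(c,None,fx=4,fy=4,interpolation=cv2.INTER_CUBIC))
E
```

```text
clock: 6.08
position: [0.5004, 0.1035, 0.0554]
ee_rot: [3.141, 0.012, -0.005]
force: [-8.2, 0.7, 4.8]
width: 0.005
clock: 6.25
position: [0.5017, 0.1035, 0.0554]
ee_rot: [3.141, 0.012, -0.006]
force: [-8.3, 0.5, 5.8]
width: 0.005
```

View pics/scene3.png

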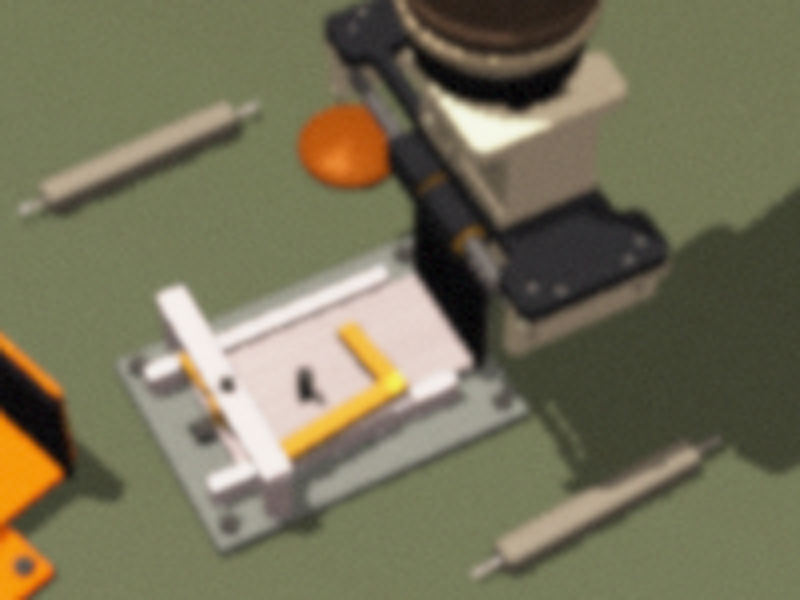

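The latch has swung (nose at crop (350,330)), and force is still at spring level. Small steps until the stop is felt.

```bash
python3 -m creep '[{"translation":[0.0015,0,0],"rot":[0,0,0],"jaw":0},{"translation":[0,0,0],"rot":[0,0,0],"jaw":0}]'
python3 -m creep '[{"translation":[0.001,0,0],"rot":[0,0,0],"jaw":0},{"translation":[0,0,0],"rot":[0,0,0],"jaw":0}]'
```

```text
clock: 6.47
position: [0.5032, 0.1035, 0.0554]
ee_rot: [3.141, 0.012, -0.006]
force: [-9.1, 0.4, 6.2]
width: 0.005
clock: 6.63
position: [0.504, 0.1035, 0.0554]
ee_rot: [3.141, 0.012, -0.006]
force: [-8.2, 0.8, 6.4]
width: 0.003
```

```bash
python3 -m creep '[{"translation":[0.001,0,0],"rot":[0,0,0],"jaw":0},{"translation":[0,0,0],"rot":[0,0,0],"jaw":0}]'
```

```text
clock: 6.8
position: [0.5042, 0.1035, 0.0553]
ee_rot: [3.14, 0.012, -0.008]
force: [-11.6, 0.8, 8.9]
width: 0.006
```

End stop felt: the TCP stalls at 0.504 and force is rising. I'll release straight back.

```bash
python3 -m creep '[{"translation":[-0.03,0,0],"rot":[0,0,0],"jaw":0},{"translation":[-0.03,0,0],"rot":[0,0,0],"jaw":0},{"translation":[-0.025,0,0],"rot":[0,0,0],"jaw":0},{"translation":[-0.02,0,0],"rot":[0,0,0],"jaw":0},{"translation":[0,0,0],"rot":[0,0,0],"jaw":0},{"translation":[0,0,0],"rot":[0,0,0],"jaw":0},{"translation":[0,0,0],"rot":[0,0,0],"jaw":0},{"translation":[0,0,0],"rot":[0,0,0],"jaw":0},{"translation":[0,0,0],"rot":[0,0,0],"jaw":0},{"translation":[0,0,0],"rot":[0,0,0],"jaw":0}]'
python3 - <<'E'
from h import *
for n in("top","scene"): 
  im=optics.get_image(n)[:,:,::-1]; c=im[170:290,230:390] if n=="top" else im[150:300,230:430]
  cv2.imwrite(f"pics/{n}4.png",cv2.resize(c,None,fx=4,fy=4,interpolation=cv2.INTER_CUBIC))
E
```

```text
clock: 7.63
position: [0.403, 0.1029, 0.0557]
ee_rot: [-3.141, -0.01, -0.001]
force: [0.3, -0.4, -0.2]
width: 0.007
```

View pics/scene4.png

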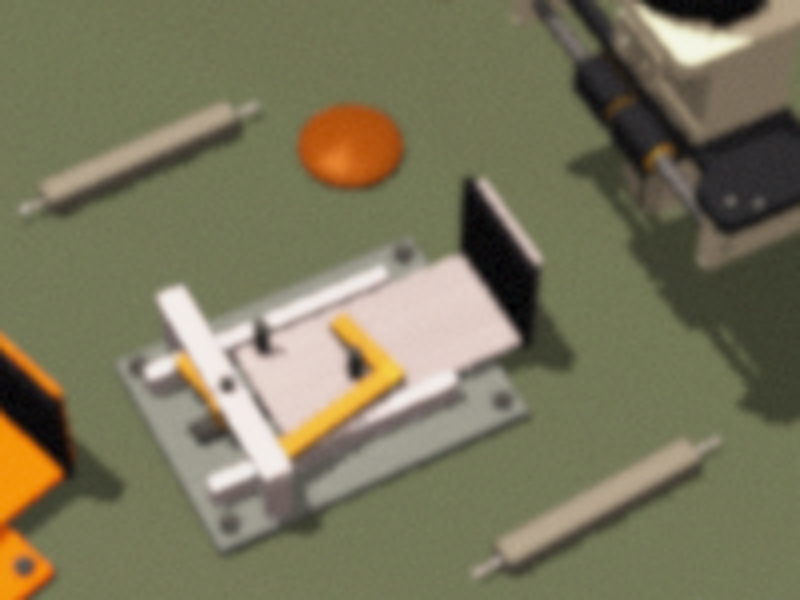

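View pics/top4.png

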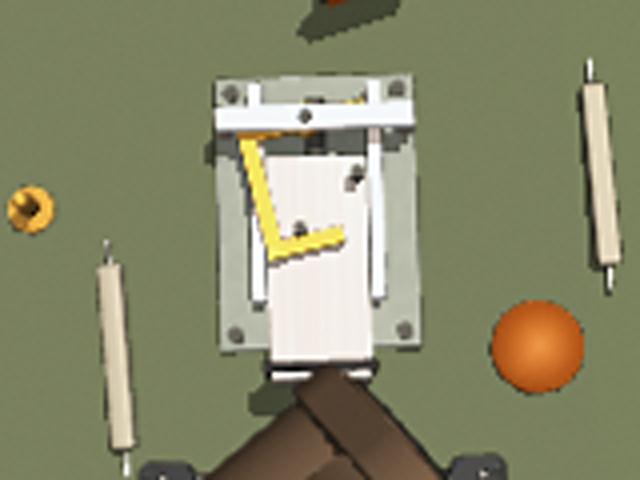

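The stop pin (scene crop (355,360)) rests on the latch nose. The tab's front edge has moved about 10 px, which is about 21–22 mm in. The bystanders look unmoved. I'll wait briefly, check it's still there, and hand in.

```bash
python3 -m creep '[{"translation":[0,0,0],"rot":[0,0,0],"jaw":0},{"translation":[0,0,0],"rot":[0,0,0],"jaw":0},{"translation":[0,0,0],"rot":[0,0,0],"jaw":0},{"translation":[0,0,0],"rot":[0,0,0],"jaw":0},{"translation":[0,0,0],"rot":[0,0,0],"jaw":0},{"translation":[0,0,0],"rot":[0,0,0],"jaw":0}]'
python3 - <<'E'
from h import *
a=cv2.imread("pics/scene0.png").astype(int)
im=optics.get_image("scene")[:,:,::-1]; c=cv2.resize(im[150:300,230:430],None,fx=4,fy=4,interpolation=cv2.INTER_CUBIC)
b=cv2.imread("pics/scene4.png"); print("diff to previous",np.abs(c.astype(int)-b)[:,:440].mean(),np.abs(c.astype(int)-b)[150:400,440:560].mean())
for n,(r0,r1,c0,c1) in {"lens":(172,200,300,332),"ra":(255,295,370-20,412),"rb":(172,206,232,297),"spindle":(302,330,338,364)}.items():
  print(n,np.abs(a-im)[r0:r1,c0:c1].mean())
d=np.load("u.npz")
for t in(0,.0225): print(t,[proj("scene",[*(d["o"]+d["R"]@[-.09+t,y]),.076]).round(1).tolist() for y in(.028,-.028)])
print(arm.sign_off())
E
```

```text
clock: 8.23
position: [0.4023, 0.1028, 0.0557]
ee_rot: [3.142, 0.011, 0.0]
force: [0.1, -0.0, 0.4]
width: 0.006
diff to previous 1.435699494949495 1.5757777777777777
lens 6.6796875
ra 7.362768817204301
rb 7.219457013574661
spindle 7.206959706959707
0 [[[375.5, 209.8]], [[360.6, 189.3]]]
0.0225 [[[365.1, 214.3]], [[350.4, 193.5]]]
the job is handed in; nothing more can be done
None
```

The slide is caught on the brass latch at mid position, and the job is handed in. With the shut fingertips I pushed the front of the grey unit's tab in until I felt the end stop, at about 12 N along the push. I then pulled straight back and let the slide spring out by itself.

- **Slide and latch:** the last pictures show the stop pin resting on the latch nose. The tab is about 21–22 mm in, judged by its shift in the top picture. Nothing changed between the last two pictures, 0.6 s apart.
- **Release:** the fingers ended about 70 mm clear of the tab, and the force reading was near zero.
- **Bystanders:** the spindle, lens and both resistors look unmoved. A pixel comparison with the first scene picture differed by a near-even 7 grey levels at all four. I took that as noise or a brightness change, not movement, but did not measure their positions again.

No check failed or disagreed. I could not read the joint values directly, so slide travel and latch state come from the pictures and the force readings.

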